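# Line up the empty bottles by size in the spill tray

## Robot

A 6-joint arm with a two-finger parallel gripper is mounted at the origin on the work surface. World frame = base frame: x ahead of the robot, y to its left, z up, the work surface at z = 0. Lengths are in m, angles in rad, forces in N, time in s.
With the tool pointing down it reaches from about 0.375 to 0.9 m from the base axis. Payload 3.1 kg.
Tool frame: the origin (TCP) lies midway between the tips of the shut fingers; the grasp point (between the pads) lies 19 mm behind it (manip.tcp_to_grasp is the distance from the TCP to the grasp point, in m); z points along the fingers, y is the line along which they close (so a half turn about z gives the same grasp; the last joint's range is limited). The gripper opens to 85 mm and grips with 20 to 120 N. Pads are 22 mm wide; open, the fingers measure 114 mm over their backs; the gripper's body (76 mm by 85 mm) begins 54 mm behind the grasp point. The pads swing forward as they close: fully open they stand 13 mm farther back than shut.
Start: joints at [-0.178, 0.527, 1.433, -0, 1.181, -0.178], TCP at [0.625, 0, 0.2] pointing down, gripper open.
Joint ranges: [-3.08, 3.08], [-0.75, 2.2], [0.22, 2.44], [-1.43, 4.57], [0, 2.65], [-2.85, 2.85]. Speed limits (rad/s): [2.79, 2.79, 3.14, 3.14, 3.14, 3.14].

## Interface

Orientations are given as a unit quaternion [x, y, z, w].
In Python, from station import manip gives the robot as it stands. The module is installed in compiled form; this text tells all that it offers.
- The arm moves only by the shell command python3 -m crank 'ROWS' [OPENING] [FORCE]. ROWS is JSON, a list of rows, each a list of 2 entries, a list of its own where there are three numbers: the shift along the tool's x, y, z in cm, then the turn about the tool's z in degrees. In form: [[[x, y, z], spin], ...]. A call has 1 to 10 rows; each row is the pose to reach, as a shift and turn from the pose commanded when the call began, along the tool's axes at that moment; what a row does not reach only later rows make up. A row lasts 1/10 s, in which the tool goes at most 50 mm and 8.59 degrees, less where a joint would pass 70% of its speed; a pose out of reach is approached as far as the arm can. A call with a gripper value outside its range is refused whole. OPENING is the finger opening in cm, from 0 to 8.54, set as the call begins (- or left out, the last holds). The fingers move at their own pace and stop on an object; FORCE is the grip in N (left out, the last holds). Time passes only in rows, so rows that repeat a pose let the fingers close. It gives the time, the measured TCP pose, the force and the opening at its end, in the units of the state.
- manip.sense(): the state, without advancing time (a new reading comes with each control period).
- manip.snapshot(name): name is "scene" or "side" or "wrist"; returns the picture (480x640x3 uint8, red, green, blue); there is no depth.
- manip.camera_params(name): a dict with "fx", "fy", "cx", "cy" (pixels), "pose" (4x4, takes a point from camera to world coordinates). Camera axes: x right, y up, looking along -z (the intrinsics and any distortion apply to the point x, -y, -z); pixel columns grow to the right and rows downward; lengths in m; the calibration is good to about 2 mm. A picture is of the moment at which its call begins: read the wrist's pose just before it. camera_params takes no time and is no camera call; for the wrist camera it gives the pose at the moment of the call.
- manip.sign_off(): hands the job in, once; it reports no verdict.
The state is a dict: "t": time; "q": joint angles; "qd": joint speeds; "tau": joint torques, N m; "tcp_pos": TCP position; "tool_rot": TCP orientation; "force": force on the tool from outside, world axes, zero at the start; "ft_torque": the same for the moment, N m; "finger_gap": opening from 0.0 (shut) to 1.0 (fully open).
Only numpy, scipy, OpenCV 4.12 (cv2) and the standard library are available. Lean on these libraries where they do the work, as an engineer would, in place of code of your own. Each camera call takes 0.05 s, during which the arm holds its last target. There are 200 camera calls.

## Task

Put the four empty blue-capped glass bottles away in the white spill tray, one standing in the middle of each dark pad, lined up by size: the largest at the end next to the magnetic stirrer, then in falling order to the smallest at the other end, by the green tube rack. They are glass, so keep them upright and set each one down rather than letting it drop, and leave the brown bottle with the white cap where it stands.

Things in the scene. Friction and masses are not known exactly. Their poses are not given: they have to be found in the camera images.
- bottle_25: the smallest of the four empty clear-glass laboratory bottles with blue ribbed screw caps (25 ml): body 36 mm in diameter up to 38 mm, then a round shoulder and a neck; overall height 74 mm. The cap, the place to grip from above, is 32 mm in diameter and 20 mm high and ends at the very top. About 45 g. Origin: centre of the underside; z up along the bottle. Stands loose on the bench at the start.
- bottle_50: the second smallest of the four empty clear-glass laboratory bottles with blue ribbed screw caps (50 ml): body 46 mm in diameter up to 50 mm, then a round shoulder and a neck; overall height 91 mm. The cap, the place to grip from above, is 40 mm in diameter and 22 mm high and ends at the very top. About 75 g. Origin: centre of the underside; z up along the bottle. Stands loose on the bench at the start.
- bottle_100: the second largest of the four empty clear-glass laboratory bottles with blue ribbed screw caps (100 ml): body 56 mm in diameter up to 60 mm, then a round shoulder and a neck; overall height 105 mm. The cap, the place to grip from above, is 52 mm in diameter and 26 mm high and ends at the very top. About 120 g. Origin: centre of the underside; z up along the bottle. Stands loose on the bench at the start.
- bottle_250: the largest of the four empty clear-glass laboratory bottles with blue ribbed screw caps (250 ml): body 70 mm in diameter up to 92 mm, then a round shoulder and a neck; overall height 143 mm. The cap, the place to grip from above, is 52 mm in diameter and 26 mm high and ends at the very top. About 230 g. Origin: centre of the underside; z up along the bottle. Stands loose on the bench at the start.
- brown_bottle: bystander to leave alone: amber-brown glass bottle with a white cap, 58 mm in diameter, 115 mm high, loose on the bench among the others. Origin: centre of the underside
- pad_1: one of four equal round dark rubber pads (88 mm in diameter, 3 mm thick, a thin grey ring near the rim) fixed in a row about 95 mm apart in the white spill tray (130 x 410 mm, rim 15 mm high, floor 4 mm thick, standing on the bench). Origin: centre of the pad's underside, 4 mm above the bench; its upper face is 7 mm above the bench. Its y axis runs along the row, its x axis across it. Pad 1 is at the left (+y) end of the row
- pad_2: one of four equal round dark rubber pads (88 mm in diameter, 3 mm thick, a thin grey ring near the rim) fixed in a row about 95 mm apart in the white spill tray (130 x 410 mm, rim 15 mm high, floor 4 mm thick, standing on the bench). Origin: centre of the pad's underside, 4 mm above the bench; its upper face is 7 mm above the bench. Its y axis runs along the row, its x axis across it. Pad 2 is next to pad 1
- pad_3: one of four equal round dark rubber pads (88 mm in diameter, 3 mm thick, a thin grey ring near the rim) fixed in a row about 95 mm apart in the white spill tray (130 x 410 mm, rim 15 mm high, floor 4 mm thick, standing on the bench). Origin: centre of the pad's underside, 4 mm above the bench; its upper face is 7 mm above the bench. Its y axis runs along the row, its x axis across it. Pad 3 is between pads 2 and 4
- pad_4: one of four equal round dark rubber pads (88 mm in diameter, 3 mm thick, a thin grey ring near the rim) fixed in a row about 95 mm apart in the white spill tray (130 x 410 mm, rim 15 mm high, floor 4 mm thick, standing on the bench). Origin: centre of the pad's underside, 4 mm above the bench; its upper face is 7 mm above the bench. Its y axis runs along the row, its x axis across it. Pad 4 is at the right (-y) end of the row
- stirrer: magnetic stirrer: white box 165 x 150 mm, 78 mm high, with a square white ceramic plate on top and a blue front (towards the robot) with two black knobs, and a dark rod clamp at its back corner; fixed, just beyond one end of the tray (left or right, it changes; a green tube rack stands beyond the other end). Origin: centre of its underside
Mind the look-alikes: they are no part of the job. Leave any purple look-alike of the stirrer alone.

How it is judged:
By the outcome, as a careful person would: the job done as asked, in the order asked, and still so for the second after the job is handed in, with the robot touching nothing.
It also fails if it takes over 106 s, if anything falls off the work surface, if the arm or the gripper's body presses on something with over 40 N, if the wrist force passes 120 N, or if a joint passes its speed limit or range.

## Working session

There is one attempt and no reset: what is moved stays moved. The work goes in short steps, Python scripts to look and compute and a shell command to move; the robot and the scene stay as the last step left them, time stands still between calls to the robot, and variables do not carry over. Pictures are saved under pics/ and viewed, on a budget of 14 in all, crops included, one or two more only if the job needs it, and the job is handed in when it is done.

```bash
mkdir -p pics; python3 - <<'E'
from station import manip
import cv2,json
s=manip.sense(); print(s)
for n in ("scene","side"):
    im=manip.snapshot(n); cv2.imwrite(f"pics/{n}0.png",im[:,:,::-1])
    p=manip.camera_params(n); print(n,p)
print(manip.camera_params("wrist"))
E
```

```text
{'t': 0.0, 'q': array([-1.78505934e-01,  5.28457425e-01,  1.43390219e+00, -1.70335227e-05,
        1.18137109e+00, -1.78477534e-01]), 'qd': array([0.00076613, 0.00196931, 0.00015978, 0.00155531, 0.00089523,
       0.00025384]), 'tau': array([ 2.50220628e-04, -4.42344439e+01, -1.78024775e+01, -2.06930472e-04,
        8.36740597e-03,  2.24214921e-05]), 'tcp_pos': array([6.24226135e-01, 1.60130307e-04, 1.99139080e-01]), 'tool_rot': array([ 7.07114126e-01,  7.07098628e-01, -6.16166909e-04, -8.73625294e-04]), 'force': array([-0.10862795,  0.04743891, -0.4552928 ]), 'ft_torque': array([-0.03138723, -0.00380048,  0.00542577]), 'finger_gap': 0.9988599737263941}
scene {'fx': 528.4907950192141, 'fy': 528.4907950192141, 'cx': 316.1648564686472, 'cy': 237.35710247789177, 'pose': array([[ 0.79238629, -0.32760131,  0.51458852,  0.95358451],
       [ 0.60982053,  0.44695096, -0.65448741, -0.7413809 ],
       [-0.01558491,  0.83241349,  0.55393582,  0.63805871],
       [ 0.        ,  0.        ,  0.        ,  1.        ]])}
side {'fx': 574.9374440477542, 'fy': 574.9374440477542, 'cx': 314.2595254511539, 'cy': 235.16899558217293, 'pose': array([[-0.86481743,  0.3205267 , -0.38646273, -0.12317922],
       [-0.5020709 , -0.55813267,  0.66061543,  0.91328503],
       [-0.00395259,  0.76534342,  0.64360999,  0.94825702],
       [ 0.        ,  0.        ,  0.        ,  1.        ]])}
{'fx': 366.1927117178374, 'fy': 366.1927117178374, 'cx': 319.3327587534452, 'cy': 233.24729829336363, 'pose': array([[ 9.99998312e-01, -7.60322334e-04,  1.67240384e-03,
         6.25190334e-01],
       [ 2.85950381e-04,  9.63661426e-01,  2.67126512e-01,
         6.70883519e-02],
       [-1.81473333e-03, -2.67125583e-01,  9.63660018e-01,
         3.73975787e-01],
       [ 0.00000000e+00,  0.00000000e+00,  0.00000000e+00,
         1.00000000e+00]])}
```

View pics/scene0.png

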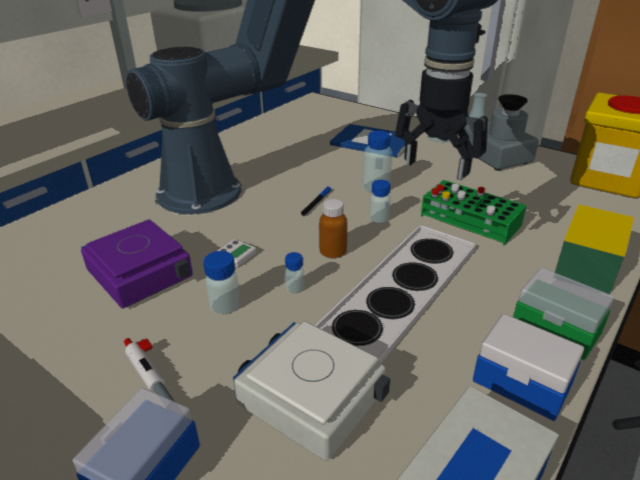

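View pics/side0.png

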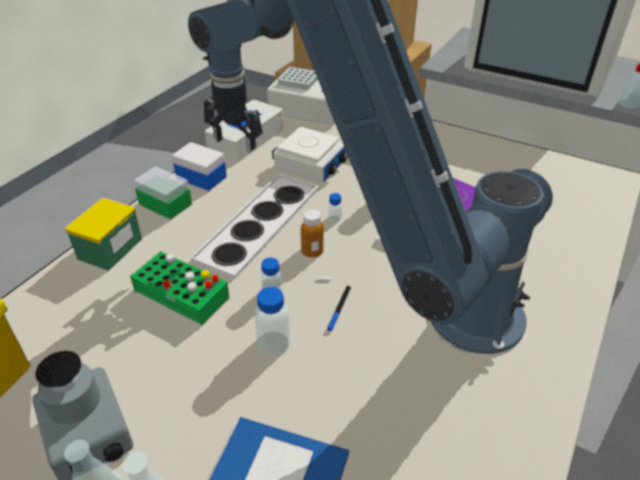

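The stirrer is at the −y end (scene around 310,385) and the green rack at +y (470,208). That puts 250→pad_4, 100→pad_3, 50→pad_2 and 25→pad_1. In the scene view the caps are at (377,140) large, (381,188) small, (293,261) smallest and (220,265) wide; the brown bottle is at (333,230).

```bash
cat > h.py <<'E'
import cv2,numpy as np
from station import manip
def ray(p,u,v,z):
    P=p["pose"]; d=P[:3,:3]@np.array([(u-p["cx"])/p["fx"],-(v-p["cy"])/p["fy"],-1])
    o=P[:3,3]; return (o+d*(z-o[2])/d[2])[:2]
def blobs(m,a0,a1=1e9):
    m=cv2.morphologyEx(m.astype(np.uint8),cv2.MORPH_OPEN,np.ones((2,2)))
    n,l,st,c=cv2.connectedComponentsWithStats(m)
    return [(st[i],c[i],(l==i)) for i in range(1,n) if a0<st[i][4]<a1]
def blue(im):
    h=cv2.cvtColor(im,cv2.COLOR_RGB2HSV); return (h[...,0]>100)&(h[...,0]<125)&(h[...,1]>140)&(h[...,2]>60)
def dark(im): return im.max(2)<60
def hull(m):
    c=max(cv2.findContours(m.astype(np.uint8),0,1)[0],key=len); return cv2.fitEllipse(cv2.convexHull(c)) 
E
python3 - <<'E'
from h import *
for n in ("scene","side"):
    im=cv2.imread(f"pics/{n}0.png")[:,:,::-1].copy(); p=manip.camera_params(n)
    print(n,"blue")
    for st,c,m in blobs(blue(im),60,1200):
        print(st,c.round(1),[ray(p,*c,z).round(3).tolist() for z in (.064,.08,.092,.130)])
    print("dark")
    for st,c,m in blobs(dark(im),150,3000):
        e=hull(m); print(st,np.round(e[0],1),np.round(e[1],1),ray(p,*e[0],.007).round(4))
E
```

```text
scene blue
[266  76  55  35 711] [288.4  93.4] [[-0.182, 0.567], [-0.15, 0.531], [-0.126, 0.503], [-0.051, 0.417]]
[216 100  29  16 180] [230.4 107.8] [[-0.242, 0.358], [-0.209, 0.327], [-0.184, 0.304], [-0.105, 0.232]]
[252 103  10  14  69] [257.  110.3] [[-0.158, 0.39], [-0.127, 0.358], [-0.104, 0.334], [-0.031, 0.26]]
[217 112  34  20 266] [232.6 121.3] [[-0.155, 0.28], [-0.124, 0.252], [-0.101, 0.231], [-0.027, 0.163]]
[334 126  34  25 426] [350.1 138.8] [[0.2, 0.374], [0.221, 0.343], [0.237, 0.32], [0.287, 0.246]]
[369 130  37  28 620] [385.8 141.7] [[0.289, 0.414], [0.307, 0.382], [0.321, 0.357], [0.365, 0.281]]
[373 181  18  17 258] [381.5 188.5] [[0.418, 0.183], [0.433, 0.157], [0.444, 0.138], [0.48, 0.077]]
[205 252  30  29 732] [219.6 265.8] [[0.335, -0.241], [0.353, -0.255], [0.366, -0.266], [0.407, -0.299]]
[286 254  17  18 252] [294.4 262.1] [[0.438, -0.152], [0.453, -0.168], [0.463, -0.181], [0.497, -0.22]]
dark
[175   0  67  12 705] [207.6   3.2] [16.9 70.4] [-1.8998  1.7815]
[417   0  33  14 326] [433.3  -5.7] [33.7 37.6] [-0.8166  2.8567]
[ 431    0   67   53 1541] [
[... 1628 characters left out ...]
  68.1] [11.6 84.4] [ 0.6561 -1.0922]
[ 205   84   58   66 1683] [233.3 115.8] [54. 79.] [ 0.994  -0.4588]
[415 112  29  64 541] [428.7 142.6] [10.2 77. ] [ 0.3571 -0.6229]
[442 183  31  82 683] [456.9 224.6] [14.6 90.1] [ 0.1422 -0.2743]
[278 188  25  15 287] [289.9 194.6] [14.6 24.4] [ 0.5885 -0.1707]
[256 204  25  15 300] [268.1 210.8] [14.7 25.4] [ 0.6003 -0.0789]
[235 223  27  16 345] [248.  230.5] [16.2 26.3] [0.5991 0.0157]
[216 245  29  19 405] [229.9 254. ] [18.  28.1] [0.5853 0.112 ]
[ 403  272   52   50 1727] [428.6 296.2] [37.8 60.7] [0.1108 0.0038]
[  37  352   44   36 1185] [ 58.9 370. ] [32.4 46.6] [0.6736 0.5618]
[104 444  21  18 298] [113.7 452.3] [16.7 22.6] [0.4499 0.6357]
```

```bash
python3 - <<'E'
from h import *
p=manip.camera_params("wrist"); im=manip.snapshot("wrist"); cv2.imwrite("pics/w0.png",im[:,:,::-1])
for st,c,m in blobs(blue(im),60,8000):
    e=hull(m);print(st,np.round(e[0],1),np.round(e[1],1),[ray(p,*e[0],z).round(3).tolist() for z in (.074,.091,.105,.143)])
for st,c,m in blobs(dark(im),500,8000):
    e=hull(m); print(st,np.round(e[0],1),np.round(e[1],1),ray(p,*e[0],.007).round(4))
E
```

```text
[   9    0   72   30 1588] [41.8 -4.4] [55.6 85.4] [[0.424, 0.162], [0.436, 0.156], [0.445, 0.152], [0.471, 0.14]]
[ 478  274  156   61 3740] [570.1 316.8] [ 98.2 197.8] [[0.852, -0.094], [0.839, -0.085], [0.829, -0.078], [0.8, -0.057]]
[ 66 457  22  23 329] [ 41.2 636.1] [ 43.1 367.6] [[0.284, -0.529], [0.303, -0.495], [0.319, -0.467], [0.362, -0.392]]
[237  35  93  99 918] [282.7  84.3] [92.  99.1] [0.5903 0.1098]
[ 243   43   80   85 5355] [282.7  84.8] [79.4 85.6] [0.5902 0.1094]
[257 145  86  86 722] [299.3 187.8] [84.8 86.3] [0.6044 0.0128]
[ 263  152   74   74 4292] [299.3 188.6] [73.1 74.3] [0.6044 0.0119]
[ 268  246   70   64 3499] [302.4 277.4] [64.1 69.1] [ 0.6063 -0.084 ]
[ 255  316   76   68 3564] [292.8 349.7] [67.2 75.4] [ 0.5943 -0.1726]
```

View pics/w0.png

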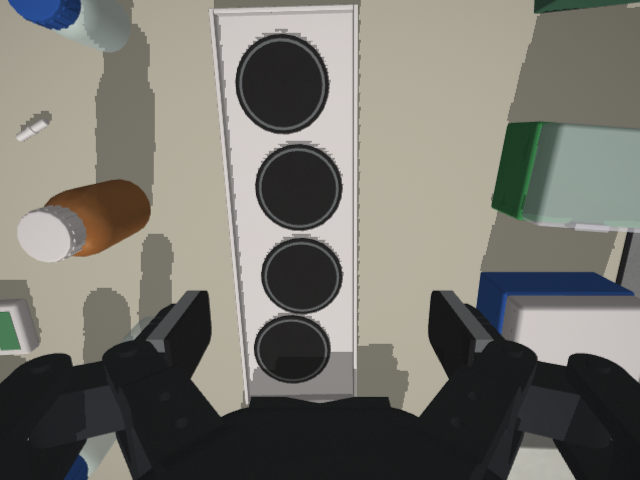

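```bash
cat > look.py <<'E'
# usage: look.py name topz  : cap centre near the tool axis, and offset to go (tool x,y in cm)
import sys; from h import *
name,z=sys.argv[1],float(sys.argv[2])
p=manip.camera_params("wrist"); t=manip.sense()["tcp_pos"]; im=manip.snapshot("wrist"); cv2.imwrite(f"pics/{name}.png",im[:,:,::-1])
print("tcp",t.round(4))
for st,c,m in blobs(blue(im),150,12000):
    e=hull(m); w=ray(p,*e[0],z); print(st,np.round(e[0],1),np.round(e[1],1),w.round(4),"go cm x,y:",((w-t[:2])[::-1]*100).round(2))
E
python3 -m crank '[[[-2,-2.5,0],0],[[-4,-5,0],0],[[-6,-7.5,0],0],[[-8,-10,0],0],[[-10,-12.5,0],0],[[-12,-15,0],0],[[-14,-17.5,0],0],[[-15,-18.9,0],0],[[-15,-18.9,0],0],[[-15,-18.9,0],0]]' 8.5 30; python3 look.py w1 .074
```

```text
t: 1.15
tcp_pos: [0.4362, -0.1501, 0.2002]
tool_rot: [0.707, 0.707, 0.0, 0.0]
force: [0.8, 0.5, 0.1]
finger_gap: 0.997
tcp [ 0.4362 -0.1501  0.2002]
[ 300  193   38   39 1155] [318.7 212.1] [37.6 39.2] [ 0.4364 -0.1482] go cm x,y: [0.19 0.02]
[ 204  315   64   66 3196] [235.8 348.1] [62.4 68.1] [ 0.3587 -0.2778] go cm x,y: [-12.77  -7.74]
[415 332  12  86 464] [420.6 371.4] [11.4 89.4] [ 0.5332 -0.3033] go cm x,y: [-15.32   9.7 ]
```

View pics/w1.png

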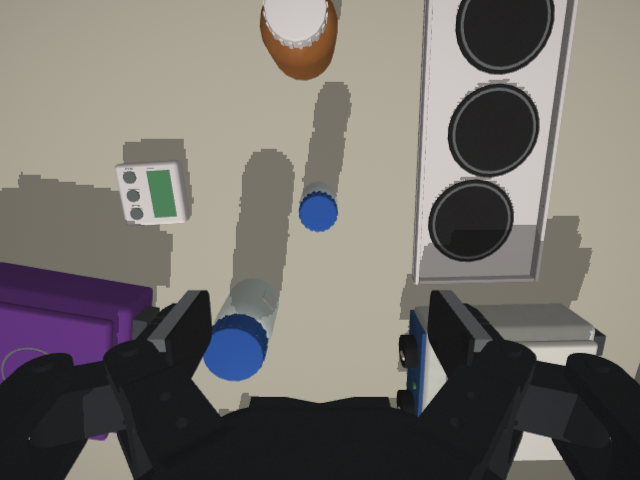

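The smallest bottle's cap is at (319,212), directly under the tool. The 100 ml cap is at (236,348), and pads 2–4 run up the right side. Next I descend and grip.

```bash
python3 -m crank '[[[0.2,0,3],0],[[0.2,0,6],0],[[0.2,0,9],0],[[0.2,0,11.5],0],[[0.2,0,13.5],0],[[0.2,0,14.8],0],[[0.2,0,15.5],0],[[0.2,0,15.5],0],[[0.2,0,15.5],0]]' 8.5 40 && python3 -m crank '[[[0,0,0],0],[[0,0,0],0],[[0,0,0],0],[[0,0,0],0],[[0,0,0],0],[[0,0,0],0],[[0,0,0],0],[[0,0,0],0]]' 2.4 40 && python3 -m crank '[[[0,0,-1],0],[[0,0,-3],0],[[0,0,-6],0],[[0,0,-9],0],[[0,0,-12],0],[[0,0,-14.5],0],[[0,0,-15.5],0],[[0,0,-15.5],0]]'; python3 look.py w2 .229
```

```text
t: 2.1
tcp_pos: [0.4367, -0.1479, 0.0453]
tool_rot: [0.707, 0.707, 0.0, 0.0]
force: [0.3, 0.4, -0.2]
finger_gap: 0.994
t: 2.9
tcp_pos: [0.436, -0.148, 0.0451]
tool_rot: [0.707, 0.707, -0.0, -0.0]
force: [0.1, 0.8, -0.9]
finger_gap: 0.284
t: 3.7
tcp_pos: [0.4367, -0.1484, 0.2016]
tool_rot: [0.707, 0.707, 0.0, 0.002]
force: [-0.2, -0.2, -0.1]
finger_gap: 0.277
tcp [ 0.4367 -0.1484  0.2016]
[ 299  194   38   39 1140] [317.5 213.2] [37.3 39.3] [ 0.4365 -0.1137] go cm x,y: [ 3.47 -0.02]
[209 316  36  24 439] [226.2 326.8] [16.8 40.6] [ 0.3954 -0.1658] go cm x,y: [-1.74 -4.13]
```

View pics/w2.png

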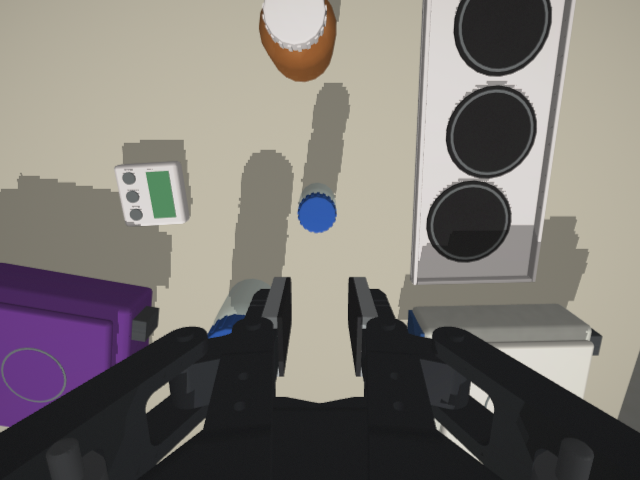

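The fingers closed on air: the cap is still at (318,213), and the gap reading equals the commanded 2.4 cm. In the image the fingertips look higher than the reported TCP. I'll check that by projecting the TCP into the fixed views.

```bash
python3 - <<'E'
from h import *
t=manip.sense()["tcp_pos"];print(t)
def proj(p,X):
    c=np.linalg.inv(p["pose"])@np.append(X,1); return np.array([p["cx"]+p["fx"]*c[0]/-c[2],p["cy"]-p["fy"]*c[1]/-c[2]])
out=[]
for n in ("scene","side","wrist"):
    p=manip.camera_params(n); im=manip.snapshot(n)[:,:,::-1].copy()
    big=im if n=="wrist" else None
    u=proj(p,t); a=np.clip(u-[70,90],0,[480,320]).astype(int) if n!="wrist" else np.array([200,180])
    w=160 if n!="wrist" else 240
    k=480//w if n!="wrist" else 2
    cr=cv2.resize(im[a[1]:a[1]+w,a[0]:a[0]+w],None,fx=k,fy=k)
    for dz,col in ((0,(0,0,255)),(.02,(0,255,255)),(.04,(0,255,0))):
        for dx in(-.012,.012):
            q=(proj(p,t+[dx,0,dz])-a)*k; cv2.circle(cr,(int(q[0]),int(q[1])),3,col,-1)
    out.append(cv2.resize(cr,(400,400)))
cv2.imwrite("pics/tips.png",np.vstack([np.hstack(out[:2])]) )
print([ (o.shape) for o in out])
E
```

```text
[ 0.43587578 -0.14790734  0.20033996]
[(400, 400, 3), (400, 400, 3), (400, 400, 3)]
```

View pics/tips.png

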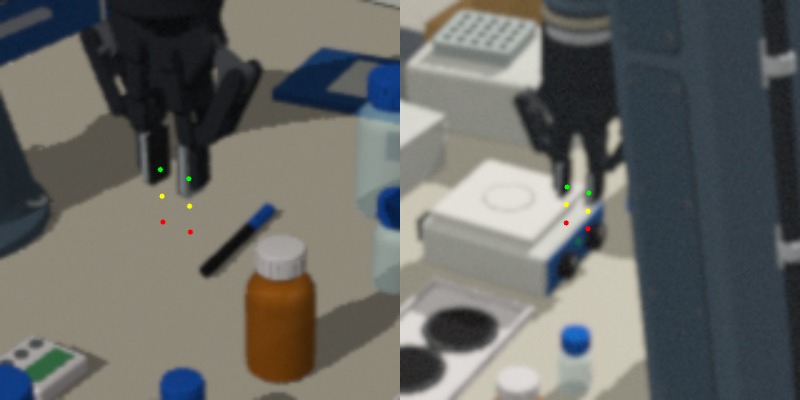

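The fixed views settle it: both show the real fingertips about 30 mm above the reported TCP (tips lie between the yellow +20 mm and green +40 mm marks). I'll go about 3 cm lower than nominal on every grasp.

```bash
python3 -m crank '[[[0,0,0],0],[[0,0,0],0],[[0,0,2],0],[[0,0,5],0],[[0,0,8],0],[[0,0,11],0],[[0,0,14],0],[[0,0,16.5],0],[[0,0,18],0],[[0,0,18.3],0]]' 8.5 40 && python3 -m crank '[[[0,0,0],0],[[0,0,0],0],[[0,0,0],0],[[0,0,0],0],[[0,0,0],0],[[0,0,0],0],[[0,0,0],0],[[0,0,0],0]]' 2.4 40 && python3 -m crank '[[[0,0,-0.5],0],[[0,0,-1],0],[[0,0,-1],0]]'; python3 look.py w3 .08
```

```text
t: 4.9
tcp_pos: [0.4348, -0.1473, 0.0151]
tool_rot: [0.707, 0.707, -0.0, -0.002]
force: [-0.5, -0.1, -0.6]
finger_gap: 0.994
t: 5.7
tcp_pos: [0.4365, -0.1483, 0.018]
tool_rot: [0.707, 0.707, 0.0, 0.001]
force: [-0.8, -0.3, 5.5]
finger_gap: 0.363
t: 6.0
tcp_pos: [0.4364, -0.1482, 0.0278]
tool_rot: [0.707, 0.707, 0.0, 0.001]
force: [0.3, 0.1, -0.6]
finger_gap: 0.36
tcp [ 0.4364 -0.1482  0.0278]
[ 278  268   86   97 6582] [320.  316.7] [87.9 97.8] [ 0.4372 -0.1473] go cm x,y: [0.09 0.08]
```

View pics/w3.png

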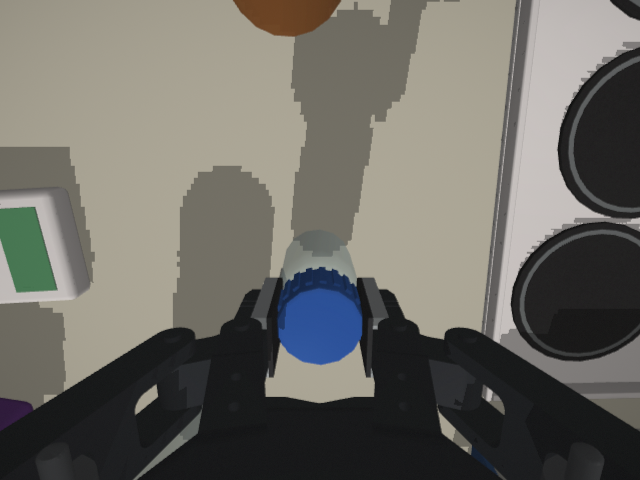

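It's gripped: the gap reads 31 mm and the cap sits between the pads at (320,317). I'll lift it, carry it beside pad 1 and re-measure the pads on the way.

```bash
cat > pads.py <<'E'
import sys; from h import *
p=manip.camera_params("wrist"); t=manip.sense()["tcp_pos"]; im=manip.snapshot("wrist"); cv2.imwrite(f"pics/{sys.argv[1]}.png",im[:,:,::-1])
print("tcp",t.round(4))
# white tray ring pixels around -> pads: dark, round blobs
for st,c,m in blobs(dark(im),900,12000):
    e=hull(m)
    if min(e[1])/max(e[1])<.75 or st[0]<1 or st[1]<1 or st[0]+st[2]>638: continue
    w=ray(p,*e[0],.007)
    print(np.round(e[0],1),np.round(e[1],1),w.round(4),"go cm x,y:",((w-t[:2])[::-1]*100).round(2))
E
python3 -m crank '[[[0,0,-2],0],[[0,0,-5],0],[[0,0,-8],0],[[0,0,-11],0],[[0,0,-14],0],[[0,0,-16.5],0],[[1.5,0.5,-18],0],[[4,1,-18],0],[[7,1.5,-18],0],[[10,2.5,-18],0]]' && python3 -m crank '[[[3,1,0],0],[[6,1,0],0],[[9,1,0],0],[[12,1,0],0],[[14.5,1,0],0],[[15.7,1,0],0],[[15.7,1,0],0],[[15.7,1,0],0]]' && python3 pads.py w4
```

```text
t: 7.05
tcp_pos: [0.4602, -0.0469, 0.207]
tool_rot: [0.708, 0.707, -0.0, -0.0]
force: [-0.2, 0.4, -0.8]
finger_gap: 0.36
t: 7.85
tcp_pos: [0.4709, 0.1085, 0.207]
tool_rot: [0.707, 0.707, -0.0, 0.0]
force: [-0.6, 0.2, -0.5]
finger_gap: 0.359
tcp [0.4709 0.1085 0.207 ]
[435.  198.5] [68.4 74.6] [0.5911 0.1087] go cm x,y: [ 0.02 12.02]
[440.2 285.6] [60.7 68.7] [0.6052 0.0113] go cm x,y: [-9.72 13.43]
```

```bash
python3 -m crank '[[[0,3,0],0],[[0,6,0],0],[[0,9,0],0],[[0,11.2,0],0],[[0,11.9,3],0],[[0,11.9,6],0],[[0,11.9,9],0],[[0,11.9,12],0],[[0,11.9,14.5],0],[[0,11.9,16],0]]' && python3 -m crank '[[[0,0,0.7],0],[[0,0,1.3],0],[[0,0,1.7],0],[[0,0,1.9],0],[[0,0,2.0],0],[[0,0,2.0],0]]'
```

```text
t: 8.9
tcp_pos: [0.5889, 0.1074, 0.0448]
tool_rot: [0.708, 0.706, -0.001, -0.001]
force: [-0.3, 0.2, 0.4]
finger_gap: 0.359
t: 9.5
tcp_pos: [0.5903, 0.1091, 0.0276]
tool_rot: [0.707, 0.707, 0.0, 0.0]
force: [-0.7, -0.4, -1.0]
finger_gap: 0.361
```

```bash
python3 -m crank '[[[0,0,0.1],0],[[0,0,0.1],0],[[0,0,0.2],0],[[0,0,0.2],0]]' && python3 -m crank '[[[0,0,0.1],0],[[0,0,0.1],0]]'; python3 look.py w5 .08
```

```text
t: 9.9
tcp_pos: [0.5901, 0.1091, 0.0252]
tool_rot: [0.707, 0.707, 0.0, 0.0]
force: [-0.8, 0.7, 0.1]
finger_gap: 0.354
t: 10.1
tcp_pos: [0.5902, 0.1091, 0.0251]
tool_rot: [0.707, 0.707, 0.0, 0.0]
force: [-1.6, 0.7, 6.4]
finger_gap: 0.36
tcp [0.5902 0.1091 0.0251]
[ 278  268   86   98 6664] [320.1 317.1] [87.9 98.8] [0.591  0.1113] go cm x,y: [0.22 0.09]
```

View pics/w5.png

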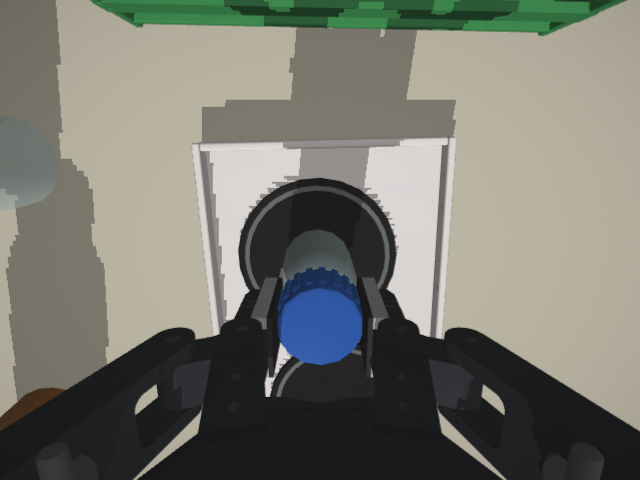

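Contact at 6.4 N with the bottle standing centred on pad 1. Releasing and retreating to the 50 ml bottle.

```bash
python3 -m crank '[[[0,0,0],0],[[0,0,0],0],[[0,0,0],0],[[0,0,0],0]]' 5.5 && python3 -m crank '[[[0,0,-1],0],[[0,0,-3],0],[[0,0,-6],0],[[0,0,-9],0],[[0,0,-12],0],[[0,0,-15],0],[[0,0,-17],0],[[0,0,-17.5],0],[[0,0,-17.5],0]]' && python3 look.py w6a .081 && python3 -m crank '[[[1,-3,0],0],[[2,-6,0],0],[[3,-9,0],0],[[4,-12,0],0],[[5,-14.5,0],0],[[5.1,-16,0],0],[[5.1,-16,0],0],[[5.1,-16,0],0]]' 8.5 && python3 look.py w6 .091
```

```text
t: 10.55
tcp_pos: [0.5899, 0.109, 0.0239]
tool_rot: [0.707, 0.707, -0.0, -0.0]
force: [-0.0, -0.3, 0.6]
finger_gap: 0.645
t: 11.45
tcp_pos: [0.5903, 0.109, 0.2001]
tool_rot: [0.707, 0.707, 0.001, 0.001]
force: [-0.2, -0.1, -0.2]
finger_gap: 0.646
tcp [0.5903 0.109  0.2001]
[  82  126   64   54 2694] [113.5 152.1] [53.7 64.8] [0.4298 0.1605] go cm x,y: [  5.15 -16.05]
[ 298  196   41   41 1284] [318.1 216.3] [40.1 41.1] [0.5901 0.109 ] go cm x,y: [-0.01 -0.02]
[ 561  360   79   33 1367] [598.9 374. ] [ 27.1 101.8] [ 0.8523 -0.042 ] go cm x,y: [-15.1  26.2]
t: 12.3
tcp_pos: [0.4301, 0.16, 0.1984]
tool_rot: [0.707, 0.707, -0.0, -0.0]
force: [1.3, 0.8, 0.0]
finger_gap: 0.996
tcp [0.4301 0.16   0.1984]
[ 123    0  102   83 6845] [173.7  31.3] [ 90.6 112.7] [0.3296 0.2939] go cm x,y: [ 13.4  -10.05]
[139 163  26  46 619] [151.6 184.9] [18.1 53.5] [0.3012 0.1872] go cm x,y: [  2.73 -12.89]
[ 295  191   50   52 2026] [319.6 217. ] [50. 52.] [0.4309 0.162 ] go cm x,y: [0.2  0.08]
[ 479  253   45   40 1345] [501.2 272.8] [38.4 44.9] [0.5805 0.1149] go cm x,y: [-4.51 15.04]
```

```bash
python3 -m crank '[[[0.2,0.1,3],0],[[0.2,0.1,6],0],[[0.2,0.1,9],0],[[0.2,0.1,12],0],[[0.2,0.1,14.5],0],[[0.2,0.1,16],0],[[0.2,0.1,16.4],0],[[0.2,0.1,16.4],0]]' 8.5 40 && python3 -m crank '[[[0,0,0],0],[[0,0,0],0],[[0,0,0],0],[[0,0,0],0],[[0,0,0],0],[[0,0,0],0],[[0,0,0],0],[[0,0,0],0]]' 3.2 40 && python3 -m crank '[[[0,0,-0.5],0],[[0,0,-1],0],[[0,0,-1],0]]'; python3 look.py w7 .101
```

```text
t: 13.15
tcp_pos: [0.4317, 0.1618, 0.0343]
tool_rot: [0.707, 0.707, -0.0, -0.0]
force: [0.2, -0.2, 0.2]
finger_gap: 0.992
t: 13.95
tcp_pos: [0.4314, 0.1621, 0.036]
tool_rot: [0.707, 0.707, 0.001, 0.001]
force: [-0.5, -0.0, 6.5]
finger_gap: 0.454
t: 14.25
tcp_pos: [0.4314, 0.1621, 0.0458]
tool_rot: [0.707, 0.707, 0.001, 0.0]
force: [0.1, -0.0, -1.1]
finger_gap: 0.457
tcp [0.4314 0.1621 0.0458]
[   8  186   54   78 2092] [ 34.6 221.8] [ 32.4 106.6] [0.3365 0.1999] go cm x,y: [ 3.78 -9.5 ]
[ 268  257  107  117 9854] [320.1 315.8] [109.2 117.5] [0.4323 0.165 ] go cm x,y: [0.28 0.08]
[ 600  355   40   74 1988] [649.3 394.3] [ 69.7 105.7] [0.5595 0.1314] go cm x,y: [-3.08 12.8 ]
```

```bash
python3 -m crank '[[[0,0,-2],0],[[0,0,-5],0],[[0,0,-8],0],[[0,0,-11],0],[[0,0,-14],0],[[-1,0.5,-16],0],[[-3,1.5,-16],0],[[-6,3,-16],0],[[-9,4,-16],0],[[-12,5,-16],0]]' && python3 -m crank '[[[-2,1,0],0],[[-3.05,3,0],0],[[-3.05,3,0],0],[[-3.05,3,0],0]]' && python3 pads.py w8 && python3 -m crank '[[[0,3,0],0],[[0,6,0],0],[[0,8.5,0],0],[[0,9.3,2],0],[[0,9.3,5],0],[[0,9.3,8],0],[[0,9.3,11],0],[[0,9.3,13.5],0],[[0,9.3,15],0],[[0,9.3,15]    ,0]]'
```

```text
t: 15.3
tcp_pos: [0.4809, 0.041, 0.2049]
tool_rot: [0.707, 0.707, -0.0, -0.0]
force: [0.4, 0.6, -1.6]
finger_gap: 0.455
t: 15.7
tcp_pos: [0.5101, 0.0117, 0.2045]
tool_rot: [0.707, 0.707, -0.001, -0.001]
force: [-0.6, -0.0, -1.1]
finger_gap: 0.452
tcp [0.5101 0.0117 0.2045]
[403.3  98.3] [76.6 83.9] [0.5906 0.1095] go cm x,y: [9.78 8.05]
[411.2 199. ] [69.5 74.3] [0.6047 0.012 ] go cm x,y: [0.03 9.47]
t: 16.75
tcp_pos: [0.6005, 0.013, 0.0526]
tool_rot: [0.707, 0.708, -0.002, -0.003]
force: [0.7, 0.1, -0.8]
finger_gap: 0.453
```

```bash
python3 -m crank '[[[0,0.1,0.4],0],[[0,0.1,0.7],0],[[0,0.1,0.8],0],[[0,0.1,0.9],0],[[0,0.1,0.9],0],[[0,0.1,0.9],0]]' && python3 -m crank '[[[0,0,0.1],0],[[0,0,0.1],0]]'&& python3 -m crank '[[[0,0,0.1],0],[[0,0,0.1],0]]'
```

```text
t: 17.35
tcp_pos: [0.6052, 0.0114, 0.0464]
tool_rot: [0.707, 0.707, 0.0, 0.0]
force: [-0.0, 0.6, -1.4]
finger_gap: 0.452
t: 17.55
tcp_pos: [0.6049, 0.0115, 0.0451]
tool_rot: [0.707, 0.707, -0.0, -0.0]
force: [-0.8, 0.2, -1.0]
finger_gap: 0.455
t: 17.75
tcp_pos: [0.6048, 0.0115, 0.0439]
tool_rot: [0.707, 0.707, -0.0, -0.0]
force: [0.1, -1.1, -0.8]
finger_gap: 0.458
```

```bash
python3 -m crank '[[[0,0,0.1],0],[[0,0,0.1],0]]' && python3 -m crank '[[[0,0,0.1],0],[[0,0,0.1],0]]'
```

```text
t: 17.95
tcp_pos: [0.605, 0.0115, 0.0432]
tool_rot: [0.707, 0.707, 0.0, 0.0]
force: [0.6, -0.9, 0.6]
finger_gap: 0.452
t: 18.15
tcp_pos: [0.6051, 0.0115, 0.0431]
tool_rot: [0.707, 0.707, 0.0, 0.0]
force: [-1.4, 0.2, 5.8]
finger_gap: 0.455
```

```bash
python3 -m crank '[[[0,0,0],0],[[0,0,0],0],[[0,0,0],0],[[0,0,0],0]]' 6.3 && python3 -m crank '[[[0,0,-1],0],[[0,0,-3],0],[[0,0,-6],0],[[0,0,-9],0],[[0,0,-12],0],[[0,0,-15],0],[[0,0,-17],0],[[0,0,-17.5],0],[[0,0,-17.5],0]]' && python3 look.py w9a .098 && python3 -m crank '[[[-3.5,-3,0],0],[[-7,-6,0],0],[[-10.5,-9,0],0],[[-14,-12,0],0],[[-17.5,-15,0],0],[[-21,-18,0],0],[[-24.5,-21,0],0],[[-27.5,-24,0],0],[[-28.5,-24.5,0],0],[[-28.5,-24.5,0],0]]' 8.5 && python3 look.py w9 .105
```

```text
t: 18.55
tcp_pos: [0.6049, 0.0115, 0.0419]
tool_rot: [0.707, 0.707, -0.0, -0.0]
force: [-0.2, 0.1, 0.2]
finger_gap: 0.742
t: 19.45
tcp_pos: [0.6053, 0.0115, 0.2181]
tool_rot: [0.707, 0.707, 0.001, 0.001]
force: [-0.5, -0.1, -0.1]
finger_gap: 0.734
tcp [0.6053 0.0115 0.2181]
[ 279   73   42   44 1392] [299.3  94.2] [41.2 44.1] [0.591  0.1057] go cm x,y: [ 9.42 -1.43]
[ 293  191   50   50 1879] [317.1 215.9] [49.3 49.5] [0.6043 0.0115] go cm x,y: [-0.  -0.1]
[ 482  276  151   75 4063] [555.2 316. ] [ 96.3 179.3] [ 0.8168 -0.0802] go cm x,y: [-9.17 21.15]
[ 98 459  19  21 204] [106.4 477. ] [13.5 39.7] [ 0.3883 -0.2624] go cm x,y: [-27.39 -21.7 ]
t: 20.5
tcp_pos: [0.359, -0.2742, 0.2161]
tool_rot: [0.708, 0.706, 0.0, -0.001]
force: [-0.1, -0.2, -0.5]
finger_gap: 0.994
tcp [ 0.359  -0.2742  0.2161]
[ 18 147   8 143 563] [ 21.6 210.2] [  4.8 175.7] [ 0.1223 -0.2666] go cm x,y: [  0.77 -23.67]
[ 293  171   65   67 3294] [325.2 204.4] [64.6 66.2] [ 0.3642 -0.2627] go cm x,y: [1.15 0.52]
[494 202  23 133 903] [504.7 256.7] [ 19.  155.1] [ 0.5121 -0.3069] go cm x,y: [-3.27 15.31]
[410 381  36  37 755] [424.8 396.2] [33.  44.7] [ 0.4562 -0.4427] go cm x,y: [-16.84   9.72]
```

View pics/w9.png

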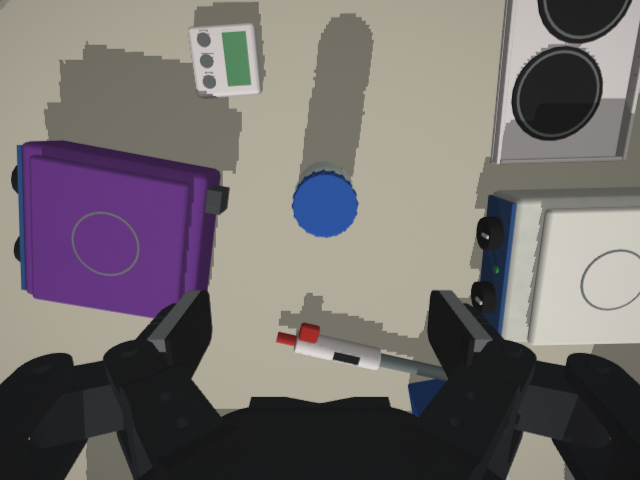

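The 100 ml cap is at (325,204). The purple stirrer's clamp at (216,200) is about 80 mm away, which clears the fingers.

```bash
python3 -m crank '[[[1.1,0.5,2],0],[[1.1,0.5,4],0],[[1.1,0.5,7],0],[[1.1,0.5,10],0],[[1.1,0.5,13],0],[[1.1,0.5,15.5],0],[[1.1,0.5,16.7],0],[[1.1,0.5,17],0],[[1.1,0.5,17],0]]' 8.5 40 && python3 -m crank '[[[0,0,0],0],[[0,0,0],0],[[0,0,0],0],[[0,0,0],0],[[0,0,0],0],[[0,0,0],0],[[0,0,0],0],[[0,0,0],0]]' 4.4 40 && python3 -m crank '[[[0,0,-0.5],0],[[0,0,-1],0],[[0,0,-1],0]]'; python3 look.py w10 .115
```

```text
t: 21.45
tcp_pos: [0.3655, -0.2611, 0.0466]
tool_rot: [0.706, 0.708, 0.0, -0.001]
force: [0.8, 0.3, 1.0]
finger_gap: 0.995
t: 22.25
tcp_pos: [0.3653, -0.263, 0.0481]
tool_rot: [0.707, 0.707, -0.0, 0.001]
force: [-0.4, 1.0, 7.1]
finger_gap: 0.598
t: 22.55
tcp_pos: [0.3653, -0.2629, 0.0578]
tool_rot: [0.707, 0.707, -0.0, 0.001]
force: [-0.7, -1.0, -0.9]
finger_gap: 0.591
tcp [ 0.3653 -0.2629  0.0578]
[624 344  16  71 414] [634.  378.7] [ 8.  89.8] [ 0.4838 -0.2851] go cm x,y: [-2.22 11.85]
```

```bash
python3 -m crank '[[[0,0,-2],0],[[0,0,-5],0],[[0,0,-8],0],[[0,0,-11],0],[[0,0,-14],0],[[1,1,-16],0],[[3,3,-16],0],[[6,5.5,-16],0],[[9,8,-16],0],[[12,10.5,-16],0]]' && python3 -m crank '[[[2.5,2,0],0],[[5,3.5,0],0],[[6,4,0],0],[[6,4,0],0],[[6,4,0],0]]' && python3 pads.py w11
```

```text
t: 23.6
tcp_pos: [0.4704, -0.1411, 0.2169]
tool_rot: [0.707, 0.707, -0.0, -0.0]
force: [-0.3, -1.3, -1.6]
finger_gap: 0.593
t: 24.1
tcp_pos: [0.5092, -0.0829, 0.2168]
tool_rot: [0.707, 0.707, -0.001, -0.0]
force: [-0.0, -0.6, -1.0]
finger_gap: 0.594
tcp [ 0.5092 -0.0829  0.2168]
[415.5 101.7] [73.5 81.3] [0.6048 0.0126] go cm x,y: [9.55 9.56]
[410.9 197.8] [67.2 72.2] [ 0.6067 -0.0836] go cm x,y: [-0.07  9.75]
```

```bash
python3 -m crank '[[[0,3,0],0],[[0,6,0],0],[[0,8.7,0],0],[[0,9.7,2],0],[[0,9.7,5],0],[[0,9.7,8],0],[[0,9.7,11],0],[[0,9.7,13.5],0],[[0,9.7,15],0],[[0,9.7,15.5],0]]' && python3 -m crank '[[[0,0,0.2],0],[[0,0,0.4],0],[[0,0,0.4],0]]' && python3 -m crank '[[[0,0,0.1],0],[[0,0,0.1],0]]'
```

```text
t: 25.15
tcp_pos: [0.6055, -0.0833, 0.0604]
tool_rot: [0.708, 0.707, -0.001, -0.001]
force: [0.1, 0.3, -1.6]
finger_gap: 0.601
t: 25.45
tcp_pos: [0.6077, -0.0828, 0.0591]
tool_rot: [0.707, 0.707, 0.0, 0.001]
force: [0.3, 0.6, 0.7]
finger_gap: 0.598
t: 25.65
tcp_pos: [0.6074, -0.0825, 0.0577]
tool_rot: [0.707, 0.707, 0.0, 0.001]
force: [-0.7, -0.2, -0.8]
finger_gap: 0.596
```

```bash
python3 -m crank '[[[-0.05,-0.05,0.1],0],[[-0.05,-0.05,0.1],0]]' && python3 -m crank '[[[0,0,0.1],0],[[0,0,0.1],0]]'&& python3 -m crank '[[[0,0,0.1],0],[[0,0,0.1],0]]'
```

```text
t: 25.85
tcp_pos: [0.6064, -0.0829, 0.0562]
tool_rot: [0.707, 0.707, -0.0, -0.0]
force: [-0.3, -0.1, -1.8]
finger_gap: 0.594
t: 26.05
tcp_pos: [0.6066, -0.083, 0.0553]
tool_rot: [0.707, 0.707, 0.0, 0.0]
force: [0.1, 0.6, -0.3]
finger_gap: 0.594
t: 26.25
tcp_pos: [0.6066, -0.0831, 0.0552]
tool_rot: [0.707, 0.707, 0.0, 0.0]
force: [-1.9, -0.0, 6.7]
finger_gap: 0.596
```

```bash
python3 -m crank '[[[0,0,0],0],[[0,0,0],0],[[0,0,0],0],[[0,0,0],0]]' 7.2 && python3 -m crank '[[[0,0,-1],0],[[0,0,-3],0],[[0,0,-6],0],[[0,0,-9],0],[[0,0,-12],0],[[0,0,-15],0],[[0,0,-17.5],0],[[0,0,-18.5],0],[[0,0,-18.5],0]]' && python3 look.py w12a .112 && python3 -m crank '[[[4,-3,0],0],[[8,-6,0],0],[[12,-9,0],0],[[16,-12,0],0],[[20,-15,0],0],[[24,-18,0],0],[[28,-21,0],0],[[32,-24,0],0],[[35,-26,0],0],[[36.9,-26.5,0],0]]' 8.5 && python3 -m crank '[[[0,0,0],0],[[0,0,0],0]]' && python3 look.py w12 .143
```

```text
t: 26.65
tcp_pos: [0.6064, -0.0829, 0.0539]
tool_rot: [0.707, 0.707, -0.0, -0.0]
force: [0.8, -0.3, 0.5]
finger_gap: 0.844
t: 27.55
tcp_pos: [0.6074, -0.0832, 0.2411]
tool_rot: [0.707, 0.707, 0.001, 0.002]
force: [-0.5, -0.0, -0.3]
finger_gap: 0.843
tcp [ 0.6074 -0.0832  0.2411]
[ 289   72   51   54 2018] [314.1  98.4] [50. 53.] [0.6044 0.0086] go cm x,y: [ 9.17 -0.3 ]
[ 286  182   61   63 2957] [315.6 213.2] [60.5 63. ] [ 0.6054 -0.0831] go cm x,y: [ 0.01 -0.2 ]
[ 480  190  150   85 2920] [614.7 261.6] [130.8 307. ] [ 0.8693 -0.1269] go cm x,y: [-4.37 26.19]
[518 442  37  38 735] [526.8 435.6] [ 6.1 15.1] [ 0.8204 -0.3153] go cm x,y: [-23.21  21.3 ]
t: 28.6
tcp_pos: [0.3371, 0.287, 0.2374]
tool_rot: [0.706, 0.708, -0.003, -0.001]
force: [0.5, 0.6, 0.3]
finger_gap: 0.993
t: 28.8
tcp_pos: [0.3407, 0.2856, 0.2379]
tool_rot: [0.707, 0.708, -0.001, -0.0]
force: [0.7, -0.5, 0.5]
finger_gap: 0.992
tcp [0.3407 0.2856 0.2379]
[  54    0  223   55 7141] [173.5  -2.7] [ 96.  266.8] [0.2462 0.4361] go cm x,y: [15.06 -9.44]
[ 291  188   69   70 3639] [324.7 222.8] [68.1 69.2] [0.3451 0.2858] go cm x,y: [0.02 0.44]
[246 267  18  39 398] [254.5 285.7] [13.7 42.8] [0.2894 0.234 ] go cm x,y: [-5.16 -5.12]
[547 352  20  15 161] [554.7 359.3] [10.7 25.2] [0.5399 0.1675] go cm x,y: [-11.81  19.92]
[536 450  36  27 513] [553.7 461.4] [22.  40.9] [0.5578 0.0592] go cm x,y: [-22.64  21.72]
```

View pics/w12.png

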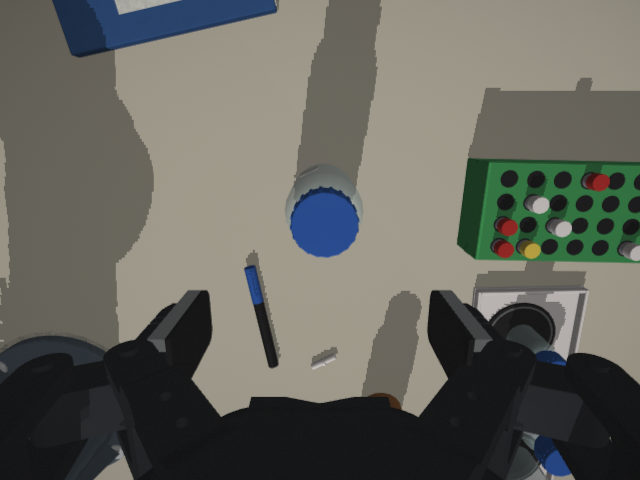

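The 250 ml cap is at (325,223) with clear space around it. Gripping it.

```bash
python3 -m crank '[[[0,0.4,2],0],[[0,0.4,4],0],[[0,0.4,7],0],[[0,0.4,10],0],[[0,0.4,12.5],0],[[0,0.4,14.5],0],[[0,0.4,15.3],0],[[0,0.4,15.4],0],[[0,0.4,15.4],0]]' 8.5 50 && python3 -m crank '[[[0,0,0],0],[[0,0,0],0],[[0,0,0],0],[[0,0,0],0],[[0,0,0],0],[[0,0,0],0],[[0,0,0],0],[[0,0,0],0]]' 4.4 50 && python3 -m crank '[[[0,0,-0.5],0],[[0,0,-1],0],[[0,0,-1],0]]'
```

```text
t: 29.75
tcp_pos: [0.3461, 0.2857, 0.0854]
tool_rot: [0.707, 0.707, 0.0, 0.0]
force: [0.4, -0.9, 0.6]
finger_gap: 0.995
t: 30.55
tcp_pos: [0.3458, 0.2864, 0.0862]
tool_rot: [0.707, 0.707, 0.001, 0.0]
force: [-1.6, 0.4, 5.4]
finger_gap: 0.59
t: 30.85
tcp_pos: [0.3458, 0.2863, 0.0958]
tool_rot: [0.707, 0.707, 0.001, 0.0]
force: [0.4, -0.7, -2.6]
finger_gap: 0.59
```

```bash
python3 -m crank '[[[0,0,-2],0],[[0,0,-5],0],[[0,0,-8],0],[[0,0,-11],0],[[0,0,-14],0],[[-1,0.5,-16],0],[[-3,1,-16],0],[[-6,2,-16],0],[[-9,3,-16],0],[[-12,4,-16],0]]' && python3 -m crank '[[[-3,1,0],0],[[-6.5,2,0],0],[[-10,3.5,0],0],[[-13.5,5,0],0],[[-17,6.5,0],0],[[-20.5,8,0],0],[[-24,9.5,0],0],[[-27.5,10.5,0],0],[[-30.5,11.2,0],0],[[-32.5,11.5,0],0]]' && python3 -m crank '[[[-1.3,0,0],0],[[-1.3,0,0],0],[[-1.3,0,0],0],[[-1.3,0,0],0]]' && python3 pads.py w13
```

```text
t: 31.85
tcp_pos: [0.385, 0.165, 0.2549]
tool_rot: [0.707, 0.707, -0.0, -0.0]
force: [0.9, 1.2, -2.9]
finger_gap: 0.594
t: 32.85
tcp_pos: [0.5007, -0.1613, 0.2545]
tool_rot: [0.708, 0.707, -0.0, -0.0]
force: [-0.5, 0.1, -3.0]
finger_gap: 0.592
t: 33.25
tcp_pos: [0.4999, -0.1705, 0.255]
tool_rot: [0.707, 0.707, 0.0, -0.001]
force: [-0.6, 0.5, -3.0]
finger_gap: 0.589
tcp [ 0.4999 -0.1705  0.255 ]
[416.  112.6] [65.6 72.5] [ 0.6063 -0.083 ] go cm x,y: [ 8.75 10.64]
[400.5 194.6] [62.3 65.6] [ 0.5948 -0.1738] go cm x,y: [-0.33  9.49]
```

```bash
python3 -m crank '[[[0,3,0],0],[[0,6,0],0],[[-0.2,8.4,0],0],[[-0.25,9.4,2],0],[[-0.25,9.4,5],0],[[-0.25,9.4,8],0],[[-0.25,9.4,11],0],[[-0.25,9.4,13.5],0],[[-0.25,9.4,15],0],[[-0.25,9.4,15.2],0]]' && python3 -m crank '[[[0,0,0.2],0],[[0,0,0.4],0],[[0,0,0.4],0],[[0,0,0.4],0]]' && python3 -m crank '[[[0,0,0.1],0],[[0,0,0.1],0]]'
```

```text
t: 34.3
tcp_pos: [0.5927, -0.1725, 0.1007]
tool_rot: [0.707, 0.708, -0.001, -0.003]
force: [0.9, 0.2, -3.2]
finger_gap: 0.592
t: 34.7
tcp_pos: [0.595, -0.1747, 0.1]
tool_rot: [0.707, 0.707, 0.0, 0.001]
force: [0.1, -0.2, -2.8]
finger_gap: 0.6
t: 34.9
tcp_pos: [0.5945, -0.1745, 0.0984]
tool_rot: [0.707, 0.707, 0.0, 0.0]
force: [-0.0, 1.0, -2.7]
finger_gap: 0.594
```

```bash
python3 -m crank '[[[0.1,0,0.2],0],[[0.1,0,0.3],0],[[0.1,0,0.3],0]]' && python3 -m crank '[[[0,0,0.1],0],[[0,0,0.1],0]]'&& python3 -m crank '[[[0,0,0.1],0],[[0,0,0.1],0]]'
```

```text
t: 35.2
tcp_pos: [0.5942, -0.1733, 0.0948]
tool_rot: [0.707, 0.707, -0.0, -0.0]
force: [0.0, 0.6, -2.1]
finger_gap: 0.594
t: 35.4
tcp_pos: [0.5944, -0.1734, 0.0939]
tool_rot: [0.707, 0.707, -0.0, -0.0]
force: [0.0, 0.9, -2.7]
finger_gap: 0.591
t: 35.6
tcp_pos: [0.5946, -0.1736, 0.0934]
tool_rot: [0.707, 0.707, 0.0, 0.0]
force: [-0.6, -0.0, -1.4]
finger_gap: 0.591
```

```bash
python3 -m crank '[[[0,0,0.1],0],[[0,0,0.1],0]]'
```

```text
t: 35.8
tcp_pos: [0.5946, -0.1737, 0.0934]
tool_rot: [0.707, 0.707, -0.0, 0.0]
force: [-1.9, 0.7, 4.3]
finger_gap: 0.59
```

```bash
python3 -m crank '[[[0,0,0],0],[[0,0,0],0],[[0,0,0],0],[[0,0,0],0]]' 7.2 && python3 -m crank '[[[0,0,-1],0],[[0,0,-3],0],[[0,0,-6],0],[[0,0,-9],0],[[0,0,-12],0],[[0,0,-15],0],[[0,0,-18],0],[[0,0,-20],0],[[0,0,-20],0],[[0,0,-20],0]]' && python3 look.py w14 .15; python3 - <<'E'
from h import *
for n in ("scene","side"): cv2.imwrite(f"pics/{n}1.png",manip.snapshot(n)[:,:,::-1])
E
```

```text
t: 36.2
tcp_pos: [0.5946, -0.1735, 0.0921]
tool_rot: [0.707, 0.707, 0.0, 0.0]
force: [0.6, 0.6, 0.1]
finger_gap: 0.843
t: 37.2
tcp_pos: [0.5942, -0.1733, 0.2922]
tool_rot: [0.707, 0.707, 0.0, 0.0]
force: [-0.2, -0.1, -0.4]
finger_gap: 0.841
tcp [ 0.5942 -0.1733  0.2922]
[307   0  46  28 969] [329.6   0.7] [45.1 52.8] [ 0.6026 -0.01  ] go cm x,y: [16.33  0.84]
[ 302   78   58   60 2616] [330.6 107.5] [57.2 59.4] [ 0.6041 -0.0873] go cm x,y: [8.6  0.99]
[ 483  106   33   78 1673] [501.3 143.7] [42.8 82.9] [ 0.7479 -0.1161] go cm x,y: [ 5.72 15.37]
[ 290  182   58   60 2694] [318.4 212. ] [57.9 59.9] [ 0.594  -0.1748] go cm x,y: [-0.15 -0.02]
[ 526  305   53   51 1687] [550.7 329.4] [46.7 70.4] [ 0.8191 -0.291 ] go cm x,y: [-11.76  22.49]
```

View pics/w14.png

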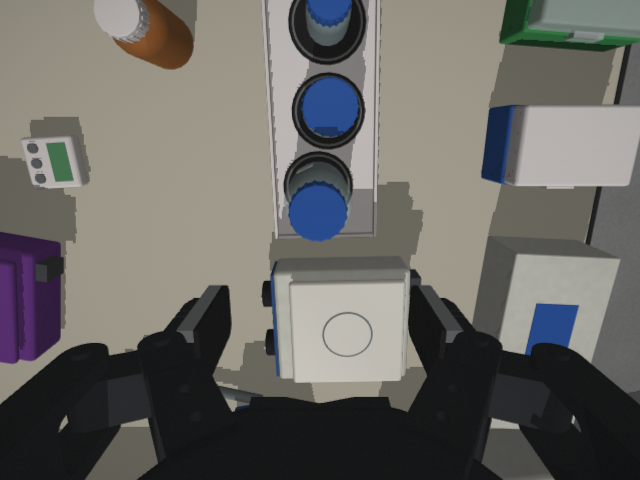

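View pics/scene1.png

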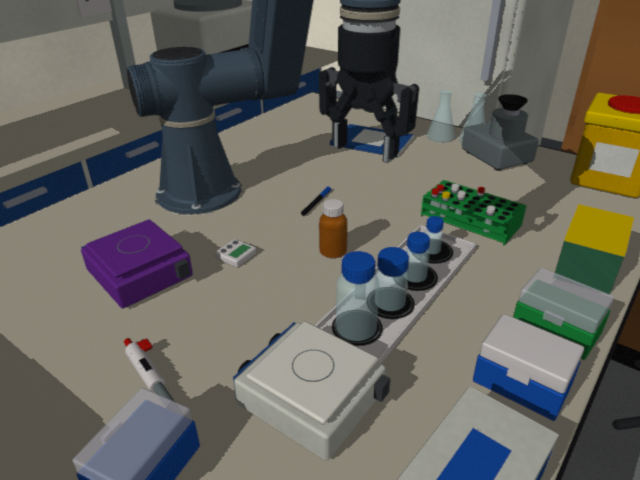

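All four bottles stand upright on their pads, with the caps in the scene view at (358,266), (393,262), (418,243) and (435,228). They run from largest at the stirrer to smallest at the rack. The brown bottle is still at (333,230), the gripper is clear, and I'm handing in.

```bash
python3 -c "
from station import manip
print(manip.sense()['t']); print(manip.sign_off())"
```

```text
37.35
the job is handed in; nothing more can be done
None
```

All four blue-capped bottles are standing in the spill tray, one per pad. From the stirrer to the green rack the order is 250 ml (pad 4), 100 ml (pad 3), 50 ml (pad 2) and 25 ml (pad 1). I handed in at about 37 s of the 106 s allowed.

**Last checks:**
- After each release, the wrist camera put the cap within about 2 mm of the measured pad centre.
- The final scene view shows all four upright, the brown bottle where it started and the gripper clear of everything.
- Each bottle was lowered to light contact, about 4–7 N on the wrist, before I opened the fingers.

**What disagreed or failed:**
- **First grasp:** it closed on air above the 25 ml cap, which did not move. The fixed cameras showed the real fingertips about 30 mm above the reported TCP, so I went about 3 cm lower on every grasp after that.
- **Pad positions:** the side camera's pad centres differed from the wrist camera's by up to 6 mm. I used the wrist values, which repeated to about 1–2 mm.

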